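# Seat and lock a block in the drilling fixture

### The arm

A 6-joint arm with a two-finger parallel gripper is mounted at the origin on a cart in front of the work surface, level with it; the furniture and walls round the work are solid. World frame = base frame: x ahead of the robot, y to its left, z up, the work surface at z = 0. Lengths are in m, angles in rad, forces in N, time in s.
With the tool pointing down it reaches from about 0.35 to 0.925 m from the base axis. Payload 6.4 kg.
Tool frame: the origin (TCP) lies at the very end of the fingers, on their centre line; the grasp point (between the pads) lies 19 mm behind it; z points along the fingers, y is the line along which they close (so a half turn about z gives the same grasp; the last joint's range is limited). The gripper opens to 85 mm and grips with 20 to 120 N. Pads are 22 mm wide; open, the fingers measure 114 mm over their backs; the gripper's body (76 mm by 85 mm) begins 54 mm behind the grasp point. The pads swing forward as they close: fully open they stand 13 mm farther back than shut.
Start: joints at [-1.429, 0.245, 1.558, -0, 1.339, -0.174], TCP at [0.202, -0.618, 0.231] pointing down, gripper open.
Joint ranges: [-3.13, 3.13], [-1.02, 2.26], [0.13, 2.54], [-0.95, 4.09], [0.21, 2.88], [-2.74, 2.74]. Speed limits (rad/s): [2.57, 2.57, 3.14, 3.14, 3.14, 3.14].

### API

Orientations are given as a unit quaternion [w, x, y, z].
In Python, from rig import bot, snapshot, workorder gives the robot as it stands. The module is installed in compiled form; this text tells all that it offers.
- The arm moves only by the shell command python3 -m handwheel 'ROWS' [OPENING] [FORCE]. ROWS is JSON, a list of rows, each an object with "dp": the shift along the tool's x, y, z in units of 300 mm (1.0 is 300 mm), a list of three; "rot": the turn, a rotation vector about the tool's x, y, z in units of 90 degrees (1.0 is 90 degrees), a list of three. A call has 1 to 5 rows; each row is the pose to reach, as a shift and turn from the pose commanded when the call began, along the tool's axes at that moment; what a row does not reach only later rows make up. A row lasts 1/10 s, in which the tool goes at most 50 mm and 8.59 degrees, less where a joint would pass 70% of its speed; a pose out of reach is approached as far as the arm can. A call with a number of a shift or a turn outside -1 to 1 is refused whole. A call with a gripper value outside its range is refused whole. OPENING is the closure, from -1 (fully open) to 1 (shut), set as the call begins (- or left out, the last holds). The fingers move at their own pace and stop on an object; FORCE is the grip in N (left out, the last holds). Time passes only in rows, so rows that repeat a pose let the fingers close. It gives the time, the measured TCP pose, the force, the opening and the grip force at its end, in the units of the state.
- bot.read_state(): the state, without advancing time (a new reading comes with each control period).
- snapshot(name): name is "scene" or "top"; returns a dict with "img" (420x560x3 uint8, red, green, blue), "z_map" (420x560 float32, m along the optical axis (not along the pixel's ray), 0 where there is no reading), "camera_matrix" (3x3 intrinsics, pixels), "dist_coeffs" ([k1, k2, p1, p2, k3] as OpenCV has them; the pictures are not rectified), "xyz" and "attitude" of the camera in the world. Camera axes: x right, y down, z forward; pixel columns grow to the right and rows downward; lengths in m; the calibration is good to about 2 mm. A picture is of the moment at which its call begins.
- workorder.close_job(): hands the job in; it is judged then, once.
The state is a dict: "t": time; "q": joint angles; "joint_velocities": joint speeds; "effort": joint torques, N m; "eef_pos": TCP position; "tcp_rot": TCP orientation; "contact_force": force on the tool from outside, world axes, zero at the start; "wrist_torque": the same for the moment, N m; "width": finger opening in m; "finger_force": force on a finger pad.
Only numpy, scipy, OpenCV 4.12 (cv2) and the standard library are available. Lean on these libraries where they do the work, as an engineer would, in place of code of your own. Each camera call takes 0.05 s, during which the arm holds its last target. There are 200 camera calls.

### The job

Get the steel block ready for drilling with the fingertips only, gripping and lifting nothing: push the block along the fixture's channel until it is fully home against the end stop, then push the lock lever by its knob past the first notch all the way to its second stop, so that its nose closes behind the block. Leave the lever there and do not disturb the other things on the bench.

Things in the scene. Friction and masses are not known exactly. Their poses are not given: they have to be found in the camera images.
- fixture: Drilling fixture bolted to the bench: grey base plate 230x130x12 mm. Origin on the bench surface, z up. A straight channel runs along its x, centred on y = 0, clear width 38.4 mm, between two rails 8 mm wide (tops at z = 22 mm, x = -115 to 73 mm). Open at the -x end, end stop at the +x end. The lock lever is on the -y side. The fixture's +x points roughly to the robot's right.
- block: Blackened steel block, 36x46x50 mm high, about 0.6 kg, loose, standing upright in the channel. Origin at the centre of its underside; its own y (the 46 mm length) lies along the channel. It needs a push of about 2 to 6 N to slide.
- end_stop (a point): Middle of the inner face of the aluminium end stop that closes the channel: fixture x = 73, y = 0, z = 30 mm (stop 58 mm wide, 16 mm thick, top at z = 42 mm).
- nest_home (a point): Where the block's origin is when the block is fully home against the end stop: fixture x = 50, y = 0, z = 12 mm (top of the plate); axes as the fixture's. Behind the work a cabinet's front stands at about x = 0.71 m of the robot's frame, from z = 0.24 m up: keep the wrist clear of it on the way.
- lever_pivot (a point): Vertical pivot of the lock lever, at fixture x = 19, y = -47, z = 30 mm. Lever hub, fixed pedestal and nut there reach up to z = 51 mm within 18 mm of it. The lever's spring resists with up to about 10 N at the knob on leaving either end and on climbing out of the notch.
- lever_knob (a point): Middle of the lever's upright black cylindrical knob: 18 mm diameter, from z = 30 to 78 mm above the bench, this point at z = 58 mm, 80 mm from the pivot. The flat steel arm from pivot to knob is 12 mm wide, z = 30 to 38 mm. From open to locked the knob swings towards the fixture's -x.
- lever_nose (a point): Tip of the steel nose that turns with the lever, 45 mm from the pivot, about 140 degrees round from the knob (nose 12 mm wide, z = 29 to 39 mm). Lever open: it lies beside the channel, 10 mm clear of it. First notch: it juts into the channel and bars the way. Second stop: it stands across the channel, 2 mm behind the block that is home.
- lock_lever (a joint): Turn of the lever, rad, clockwise seen from above. 0 open, at its first stop pin (arm at -55 degrees from the fixture's +x, so towards its -y side); about 0.65 first notch, where a spring holds it; 1.309 second stop, locked (arm at -130 degrees). Past about 1.02 it snaps to the second stop and stays; let go before that, it falls back to the notch (below 0.3, to open).
- bearing_ring: Bystander: plain ball bearing, 42 dia x 15 mm, lying flat; origin at the middle of its underside
- short_bushing: Bystander: short steel bushing, 47 dia x 50 mm, upright; origin at the middle of its underside
- feeler: Bystander: closed feeler gauge, 22x97x10 mm, lying flat; origin at the middle of its underside
- spare_bar: Bystander: bare aluminium bar, 28x68x16 mm; origin at the middle of its underside
- flange: Bystander: flange hub, 70x65x35 mm; origin at the middle of its underside
- driver: Bystander: screwdriver, 175 mm long, lying; origin at the middle of its underside
- white_bottle: Bystander: small white bottle, 51 dia x 73 mm, upright; origin at the middle of its underside
Mind the look-alikes: they are no part of the job. What is shaped like the block but red or yellow is not meant.

How it is judged:
On the way, in this order (a step that is already met when the one before it is completed fails the run):
1. the block is pushed home against the end stop, the lever still open (x of block in the frame of nest_home between -0.003 and 0.003 m and y of block in the frame of nest_home between -0.004 and 0.004 m and z of block in the frame of nest_home below 0.004 m and value of joint lock_lever below 0.3 rad), for 0.2 s.
2. the lever is past the first notch and at its second stop (x of block in the frame of nest_home between -0.003 and 0.003 m and y of block in the frame of nest_home between -0.004 and 0.004 m and z of block in the frame of nest_home below 0.004 m and value of joint lock_lever above 1.25 rad), for 0.2 s.
At the end, for the whole second after the job is handed in: The block stands upright in the channel, at rest, within 3 mm of fully home along the channel, and the lever rests at its second stop (joint above 1.25 of 1.309 rad) (all of step 2 and velocity of joint lock_lever between -0.05 and 0.05 rad/s and linear speed of block below 0.01 m/s and angle between block's own z axis and vertical below 0.05 rad); the robot touches nothing.
It fails at once if the block is lifted more than 8 mm off the plate or tipped over (z of block in the frame of nest_home above 0.008 m or angle between block's own z axis and vertical above 0.3 rad).
It fails at once if the block is taken between the fingers (x of the grasp point in the frame of block between -0.014 and 0.014 m and y of the grasp point in the frame of block between -0.018 and 0.018 m and z of the grasp point in the frame of block below 0.052 m).
It fails at once if the lever's knob is taken between the fingers (horizontal distance between the grasp point and lever_knob below 0.008 m and z of the grasp point in the frame of fixture below 0.085 m).
It fails at once if a bystander is moved more than 15 mm (distance of any of bearing_ring, short_bushing, feeler, spare_bar, flange, driver, white_bottle from where it was at the start of the episode above 0.015 m).
It also fails if it takes over 50 s, if anything falls off the work surface, if the arm or the gripper's body presses on something with over 40 N, if the wrist force passes 120 N, or if a joint passes its speed limit or range.

## Working session

There is one attempt and no reset: what is moved stays moved. The work goes in short steps, Python scripts to look and compute and a shell command to move; the robot and the scene stay as the last step left them, time stands still between calls to the robot, and variables do not carry over. Pictures are saved under pics/ and viewed, at most 12 in all, crops included, and the job is handed in when it is done.

```bash
mkdir -p pics
cat > h.py <<'E'
import numpy as np, cv2
from scipy.spatial.transform import Rotation as R
from rig import bot, snapshot, workorder
def snap(n):
    s=snapshot(n); np.savez(f'{n}.npz',**{k:np.asarray(v) for k,v in s.items()}); return s
def load(n): return np.load(f'{n}.npz')
def rot(q): q=np.asarray(q); return R.from_quat([q[1],q[2],q[3],q[0]]).as_matrix()
def ray(s,u,v):
    p=cv2.undistortPoints(np.array([[[u,v]]],float),s['camera_matrix'],s['dist_coeffs'])[0,0]
    return np.array([p[0],p[1],1.])
def att(s):
    a=np.asarray(s['attitude']); return a if a.shape==(3,3) else rot(a)
def atz(s,u,v,z):
    d=att(s)@ray(s,u,v); o=np.asarray(s['xyz']); return o+d*(z-o[2])/d[2]
def atd(s,u,v):
    return np.asarray(s['xyz'])+att(s)@ray(s,u,v)*s['z_map'][int(round(v)),int(round(u))]
def proj(s,P):
    A=att(s).T; t=-A@np.asarray(s['xyz'])
    return cv2.projectPoints(np.array(P,float).reshape(-1,3),cv2.Rodrigues(A)[0],t,s['camera_matrix'],s['dist_coeffs'])[0][:,0]
def save(s,n,crop=None,k=1):
    im=np.asarray(s['img'])[:,:,::-1]
    if crop: x0,y0,x1,y1=crop; im=im[y0:y1,x0:x1]
    if k!=1: im=cv2.resize(im,None,fx=k,fy=k,interpolation=cv2.INTER_CUBIC)
    cv2.imwrite('pics/'+n,im)
E
python3 - <<'E'
from h import *
for n in('scene','top'):
    s=snap(n); save(s,n+'0.png'); print(n,s['xyz'],s['attitude'],s['camera_matrix'])
print(bot.read_state())
E
```

```text
scene [-0.38196171  0.5561789   0.5308432 ] [ 0.26512456 -0.40505627  0.73107415 -0.48080035] [[461.44356507   0.         279.71858329]
 [  0.         461.44356507 201.14959183]
 [  0.           0.           1.        ]]
top [0.36243983 0.00853714 1.13672726] [-0.05792378  0.70948098 -0.69945912  0.0635493 ] [[466.73413845   0.         272.91743918]
 [  0.         466.73413845 218.60354801]
 [  0.           0.           1.        ]]
{'t': 0.1, 'q': array([-1.42913048e+00,  2.45737228e-01,  1.55890806e+00, -5.71034348e-05,
        1.33868212e+00, -1.74111655e-01]), 'joint_velocities': array([-0.00053687, -0.0022717 , -0.00351351,  0.00040694,  0.00070658,
       -0.00178285]), 'effort': array([ 3.97017152e-05, -4.30673432e+01, -3.27128398e+01, -9.05241995e-05,
        2.84546360e-03, -1.33359453e-05]), 'eef_pos': array([ 0.20177354, -0.61735822,  0.23028642]), 'tcp_rot': array([-8.67714994e-04,  9.87560035e-01,  1.57240022e-01, -1.37058805e-05]), 'contact_force': array([ 1.08928937, -0.18816243, -0.9177015 ]), 'wrist_torque': array([-0.02195335, -0.0372382 , -0.03090888]), 'finger_force': 0.0, 'width': 0.0857055572615514}
```

View pics/scene0.png

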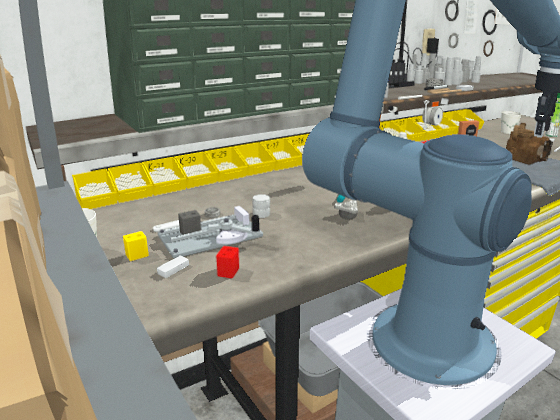

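View pics/top0.png

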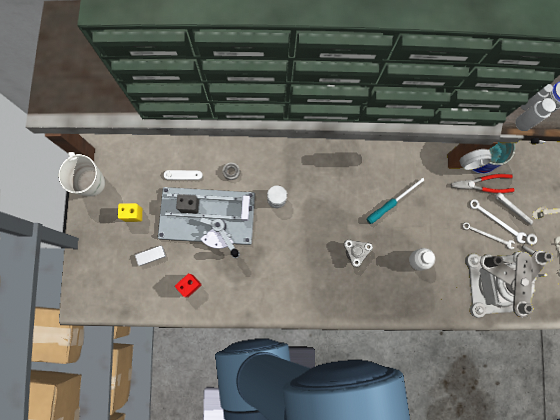

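The overview shows three candidates for the block in the top view: the dark block in the channel (187,203), a yellow one (130,212) and a red one (188,285). I choose the dark one in the channel. The lever knob is at (235,253) and the end stop at (245,207). I'll check this in a close crop.

Run:
```python
from h import *
s=load('top'); save(s,'c1.png',(150,155,290,260),5.7)
```

```text
(no output)
```

View pics/c1.png

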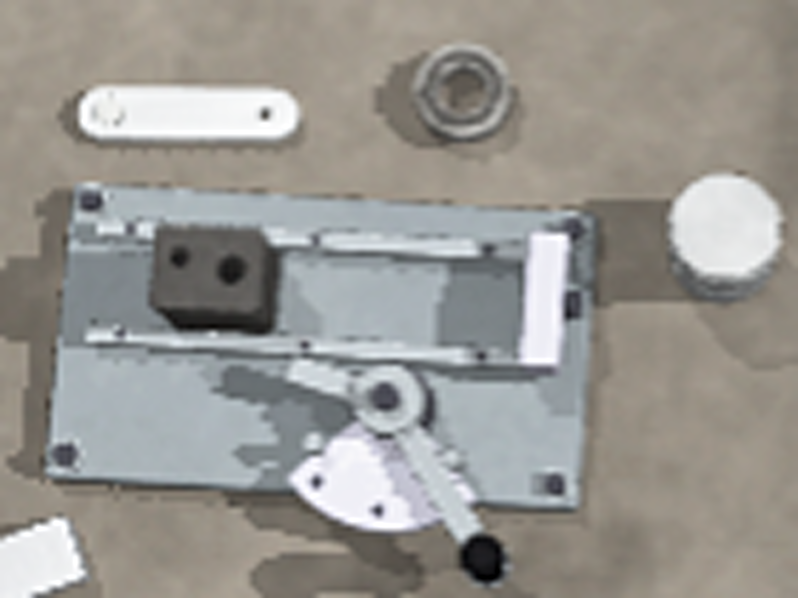

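The crop confirms it: dark block with top face around crop (213,275), channel running right to the end stop (543,298), pivot (385,395), knob top (483,557). Plate corners are at crop (75,187), (592,213), (580,508) and (48,478).

```bash
cat >> h.py <<'E'
def fitfix(s,pairs):
    from scipy.optimize import least_squares
    F=np.array([p[0] for p in pairs])/1000.; U=np.array([p[1] for p in pairs])
    def P(x): 
        c,q=np.cos(x[2]),np.sin(x[2]); return F@np.array([[c,q,0],[-q,c,0],[0,0,1]])+[x[0],x[1],0]
    r=least_squares(lambda x:(proj(s,P(x))-U).ravel(),[.45,.25,-1.6],loss='soft_l1')
    return r.x,r.fun.reshape(-1,2)
E
python3 - <<'E'
from h import *
s=load('top'); f=lambda x,y:((x+.5)/5.7-.5+150,(y+.5)/5.7-.5+155)
pairs=[((-115,65,12),f(75,187)),((115,65,12),f(592,213)),((115,-65,12),f(580,508)),((-115,-65,12),f(48,478)),
((73,29,42),f(528,233)),((89,29,42),f(570,236)),((89,-29,42),f(560,365)),((73,-29,42),f(519,360)),((19,-47,51),f(386,396)),
((19+80*np.cos(np.radians(-55)),-47+80*np.sin(np.radians(-55)),78),f(483,557))]
x,r=fitfix(s,pairs); print(x,r.round(2).tolist())
c,q=np.cos(x[2]),np.sin(x[2]); M=np.array([[c,-q],[q,c]]); np.savez('fix.npz',o=x[:2],M=M)
W=lambda p:(M@(np.array(p)/1000)+x[:2]).round(4)
for n,p in dict(home=(50,0),knob=(64.9,-112.5),pivot=(19,-47),stop=(73,0)).items(): print(n,W(p))
for u in [(152,228),(268,228),(264,322-8),(152,308)]:
    w=atz(s,*f(*u),.062); print('blk',(M.T@(w[:2]-x[:2])*1000).round(1))
for n,u,z in [('ring/bush',(463,90),.05),('white',(725,226),.07),('feeler',(190,112),.01),('bar',(40,560),.016)]:
    w=atz(s,*f(*u),z); print(n,w.round(3),(M.T@(w[:2]-x[:2])*1000).round(1))
for u in [(188,283),(130,211)]:
    w=atz(s,*u,.05);print(w.round(3),(M.T@(w[:2]-x[:2])*1000).round(1))
S=load('scene')
print(atd(s,187,201),atd(s,243,207),atd(s,235,253))
# world-fixed scene-camera check of stop & knob
print(proj(S,[[*W((73,0)),.042],[*W((64.9,-112.5)),.078],[*W((-115,-65)),.012]]))
E
```

```text
[ 0.57524859  0.15510709 -1.5305788 ] [[1.22, -1.22], [3.03, -8.15], [6.23, -7.91], [5.22, -0.35], [-3.25, 0.28], [-3.95, -0.41], [-1.8, 0.75], [-1.32, 1.8], [-1.04, 2.94], [1.0, 0.84]]
home [0.5773 0.1051]
knob [0.4654 0.0857]
pivot [0.5291 0.1342]
stop [0.5782 0.0822]
blk [-74.2  31.1]
blk [-25.9  29.9]
blk [-27.5  -6.4]
blk [-73.8  -2.7]
ring/bush [0.668 0.104 0.05 ] [54.7 90.3]
white [ 0.606 -0.007  0.07 ] [163.2  24.1]
feeler [0.667 0.227 0.01 ] [-68.3  94.9]
bar [0.469 0.281 0.016] [-129.9 -101.1]
[0.397 0.196 0.05 ] [ -47.7 -176.5]
[0.565 0.342 0.05 ] [-187.3   -3.2]
[0.58844927 0.20439248 0.0610777 ] [0.57947842 0.07289688 0.04338522] [0.46562006 0.08639571 0.07920762]
[[236.66682205 211.16789379]
 [257.0754258  214.62915261]
 [179.18310149 252.43771999]]
```

```bash
sed -i "s/,loss='soft_l1'/,x_scale=[.1,.1,.1]/" h.py
cat > fit.py <<'E'
from h import *
s=load('top'); f=lambda x,y:((x+.5)/5.7-.5+150,(y+.5)/5.7-.5+155)
pairs=[((-115,65,12),f(75,187)),((115,65,12),f(592,213)),((115,-65,12),f(580,508)),((-115,-65,12),f(48,478)),
((73,29,42),f(528,233)),((89,29,42),f(570,236)),((89,-29,42),f(560,365)),((73,-29,42),f(519,360)),((19,-47,51),f(386,396)),
((19+80*np.cos(np.radians(-55)),-47+80*np.sin(np.radians(-55)),78),f(483,557))]
x,r=fitfix(s,pairs); print(x,r.round(2).tolist())
for p,u in pairs: print(p, atz(s,*u,p[2]/1000).round(4))
print(len(pairs), atd(s,200,240),atd(s,163,200))
E
python3 fit.py
```

```text
[ 0.57404651  0.15567095 -1.56553342] [[1.93, -2.33], [3.71, -6.11], [5.06, -5.78], [4.09, -1.49], [-3.08, 1.8], [-3.78, 1.34], [-2.47, 2.54], [-2.0, 3.35], [-1.99, 3.72], [-1.0, 2.37]]
(-115, 65, 12) [0.6324 0.2755 0.012 ]
(115, 65, 12) [0.624  0.0499 0.012 ]
(115, -65, 12) [0.4954 0.0523 0.012 ]
(-115, -65, 12) [0.5046 0.2802 0.012 ]
(73, 29, 42) [0.608  0.0756 0.042 ]
(89, 29, 42) [0.6069 0.0578 0.042 ]
(89, -29, 42) [0.5517 0.0608 0.042 ]
(73, -29, 42) [0.5536 0.078  0.042 ]
(19, -47, 51) [0.5361 0.132  0.051 ]
(np.float64(64.8861149080837), np.float64(-112.53216354311934), 78) [0.4673 0.0881 0.078 ]
10 [0.50234282 0.17711407 0.01310428] [0.59969495 0.27222739 0.01560575]
```

The plate evidently isn't centred on the fixture origin, so I'll fit only the functional features: stop, pivot and knob.

```bash
cat > fit.py <<'E'
from h import *
s=load('top'); f=lambda x,y:((x+.5)/5.7-.5+150,(y+.5)/5.7-.5+155)
pairs=[((73,29,42),f(528,233)),((89,29,42),f(570,236)),((89,-29,42),f(560,365)),((73,-29,42),f(519,360)),((19,-47,51),f(386,396)),
((19+80*np.cos(np.radians(-55)),-47+80*np.sin(np.radians(-55)),78),f(483,557)),((-115,-27.2,22),f(84,342)),((-115,-19.2,22),f(86,328))]
x,r=fitfix(s,pairs); print(x,r.round(2).tolist())
c,q=np.cos(x[2]),np.sin(x[2]); M=np.array([[c,-q],[q,c]]); np.savez('fix.npz',o=x[:2],M=M)
W=lambda p:(M@(np.array(p)/1000)+x[:2]).round(4)
for n,p in dict(home=(50,0),knob=(64.9,-112.5),pivot=(19,-47),stop=(73,0)).items(): print(n,W(p))
for u in [(152,228),(268,228),(264,314),(152,308)]:
    w=atz(s,*f(*u),.062); print('blk',(M.T@(w[:2]-x[:2])*1000).round(1),w.round(4))
for n,u,z in [('ring/bush',(463,90),.05),('white',(725,226),.07),('feeler',(190,112),.01),('bar',(40,560),.016)]:
    w=atz(s,*f(*u),z); print(n,w.round(3),(M.T@(w[:2]-x[:2])*1000).round(1))
S=load('scene')
print(proj(S,[[*W((73,0)),.042],[*W((64.9,-112.5)),.078],[*W((-92,0)),.012]]))
im=s['img'].copy()
for p in [(-115,-23.2,22),(73,-23.2,22),(-115,23.2,22),(73,23.2,22),(73,29,42),(73,-29,42),(19,-47,51),(65,-112.5,78)]:
    u=proj(s,[*W(p[:2]),p[2]/1000])[0]; print(p,((u[0]-150)*5.7).round(),((u[1]-155)*5.7).round())
E
python3 fit.py
python3 - <<'E'
from h import *
save(load('scene'),'c2.png',(140,180,290,285),5.2)
E
```

```text
[ 0.58338449  0.14895087 -1.61272541] [[0.33, -0.54], [-0.39, -0.7], [-0.2, 0.43], [0.28, 0.93], [0.03, 0.19], [-0.33, -0.42], [0.18, 0.44], [0.14, -0.33]]
home [0.5813 0.099 ]
knob [0.4683 0.0888]
pivot [0.5356 0.1319]
stop [0.5803 0.076 ]
blk [-82.3  16.6] [0.6034 0.2305 0.062 ]
blk [-34.1  19.2] [0.604  0.1822 0.062 ]
blk [-32.6 -17. ] [0.5678 0.1823 0.062 ]
blk [-79.2 -17.1] [0.5696 0.2288 0.062 ]
ring/bush [0.668 0.104 0.05 ] [41.3 86.1]
white [ 0.606 -0.007  0.07 ] [154.9  29. ]
feeler [0.667 0.227 0.01 ] [-81.7  80.6]
bar [0.469 0.281 0.016] [-126.9 -119.8]
[[238.45325667 210.34288686]
 [255.29418391 214.47725555]
 [177.42579049 235.37235669]]
(-115, -23.2, 22) 84.0 333.0
(73, -23.2, 22) 522.0 358.0
(-115, 23.2, 22) 94.0 227.0
(73, 23.2, 22) 529.0 251.0
(73, 29, 42) 528.0 228.0
(73, -29, 42) 518.0 363.0
(19, -47, 51) 384.0 395.0
(65, -112.5, 78) 479.0 552.0
```

View pics/c2.png

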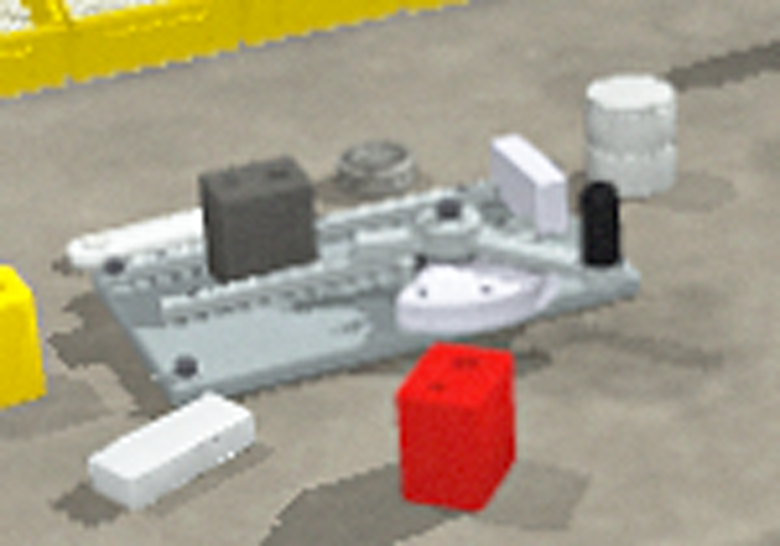

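The scene crop agrees with the top-view fit: dark block at (258,218), end stop at (530,185), knob at (600,222) in crop pixels. The lever is open. Next, a helper that works out the shifts.

```bash
cat > to.py <<'E'
import sys
from h import *
# usage: to.py fx fy z(mm): shift/turn needed in tool axes & move units; tool y -> fixture x, tool x -> fixture y
d=np.load('fix.npz'); o,M=d['o'],d['M']; st=bot.read_state(); p=np.array(st['eef_pos']); T=rot(st['tcp_rot'])
print('t',round(st['t'],2),'fix now',(M.T@(p[:2]-o)*1000).round(1),'z',(p[2]*1000).round(1),'F',np.asarray(st['contact_force']).round(1),'q',np.round(st['q'],2),'w',round(st['width'],3))
if len(sys.argv)>3:
    a=[float(v) for v in sys.argv[1:4]]; w=np.r_[M@(np.array(a[:2])/1000)+o,a[2]/1000]
    G=np.column_stack([np.r_[M[:,1],0],np.r_[M[:,0],0],[0,0,-1]])
    print('target',w.round(3),'dp',(T.T@(w-p)/.3).round(3),'rot',(R.from_matrix(T.T@G).as_rotvec()/(np.pi/2)).round(3))
E
python3 to.py -115 0 200
```

```text
t 0.1 fix now [ 781.6 -349.2] z 230.3 F [ 1.1 -0.2 -0.9] q [-1.43  0.25  1.56 -0.    1.34 -0.17] w 0.086
target [0.588 0.264 0.2  ] dp [ 2.137 -2.392  0.106] rot [-0.001  0.     0.228]
```

```bash
python3 -m handwheel '[{"dp":[0.06,-0.16,0],"rot":[0,0,0.06]},{"dp":[0.12,-0.32,0],"rot":[0,0,0.12]},{"dp":[0.18,-0.48,0],"rot":[0,0,0.18]},{"dp":[0.24,-0.64,0],"rot":[0,0,0.228]},{"dp":[0.28,-0.75,0],"rot":[0,0,0.228]}]' 1 60; python3 to.py -115 0 200
```

```text
t: 0.6
eef_pos: [0.2118, -0.3752, 0.2304]
tcp_rot: [-0.001, 1.0, -0.022, -0.0]
contact_force: [0.0, -0.3, 0.2]
width: 0.0123
finger_force: 0.0
t 0.6 fix now [ 539.2 -349.3] z 230.4 F [ 0.  -0.3  0.2] q [-1.32 -0.3   2.09  0.    1.35  0.29] w 0.012
target [0.588 0.264 0.2  ] dp [ 1.161 -2.182  0.104] rot [-0.001  0.    -0.001]
```

```bash
python3 -m handwheel '[{"dp":[0.14,-0.08,0],"rot":[0,0,0]},{"dp":[0.28,-0.16,0],"rot":[0,0,0]},{"dp":[0.42,-0.24,0],"rot":[0,0,0]},{"dp":[0.55,-0.32,0],"rot":[0,0,0]},{"dp":[0.68,-0.4,0],"rot":[0,0,0]}]'; python3 -m handwheel '[{"dp":[0.06,-0.15,0],"rot":[0,0,0]},{"dp":[0.12,-0.3,0],"rot":[0,0,0]},{"dp":[0.18,-0.45,0],"rot":[0,0,0]},{"dp":[0.24,-0.6,0],"rot":[0,0,0]},{"dp":[0.3,-0.75,0],"rot":[0,0,0]}]'; python3 to.py -115 0 200
```

```text
t: 1.1
eef_pos: [0.4221, -0.2651, 0.2311]
tcp_rot: [0.0, 1.0, -0.021, -0.0]
contact_force: [0.8, -0.8, -0.1]
width: 0.0001
finger_force: 0.0
t: 1.6
eef_pos: [0.5204, -0.0436, 0.231]
tcp_rot: [-0.0, 1.0, -0.021, -0.0]
contact_force: [0.8, -1.6, 0.5]
width: -0.0001
finger_force: 0.0
t 1.6 fix now [195.  -54.8] z 231.0 F [ 0.8 -1.6  0.5] q [-0.3  -0.06  1.88 -0.    1.32  1.31] w -0.0
target [0.588 0.264 0.2  ] dp [ 0.182 -1.033  0.103] rot [-0.  0. -0.]
```

```bash
python3 -m handwheel '[{"dp":[0.04,-0.16,0],"rot":[0,0,0]},{"dp":[0.08,-0.32,0],"rot":[0,0,0]},{"dp":[0.12,-0.48,0],"rot":[0,0,0]},{"dp":[0.16,-0.64,0],"rot":[0,0,0]},{"dp":[0.182,-0.8,0],"rot":[0,0,0]}]';  python3 -m handwheel '[{"dp":[0,-0.1,0.04],"rot":[0,0,0]},{"dp":[0,-0.24,0.1],"rot":[0,0,0]},{"dp":[0,-0.24,0.1],"rot":[0,0,0]},{"dp":[0,-0.24,0.1],"rot":[0,0,0]}]'; python3 to.py -115 0 32
python3 - <<'E'
from h import *
s=snap('top'); save(s,'t2.png',(120,150,290,277),4.7)
E
```

```text
t: 2.1
eef_pos: [0.5851, 0.1938, 0.2308]
tcp_rot: [0.0, 1.0, -0.021, -0.0]
contact_force: [1.0, -0.8, -1.1]
width: 0.0003
finger_force: 0.0
t: 2.5
eef_pos: [0.5872, 0.2642, 0.2]
tcp_rot: [0.0, 1.0, -0.02, -0.001]
contact_force: [-0.1, -0.1, 0.6]
width: -0.0
finger_force: 0.0
t 2.5 fix now [-115.3   -1. ] z 200.0 F [-0.1 -0.1  0.6] q [ 0.25  0.26  1.6  -0.    1.29  1.86] w -0.0
target [0.588 0.264 0.032] dp [0.005 0.001 0.56 ] rot [0.001 0.001 0.001]
```

View pics/t2.png

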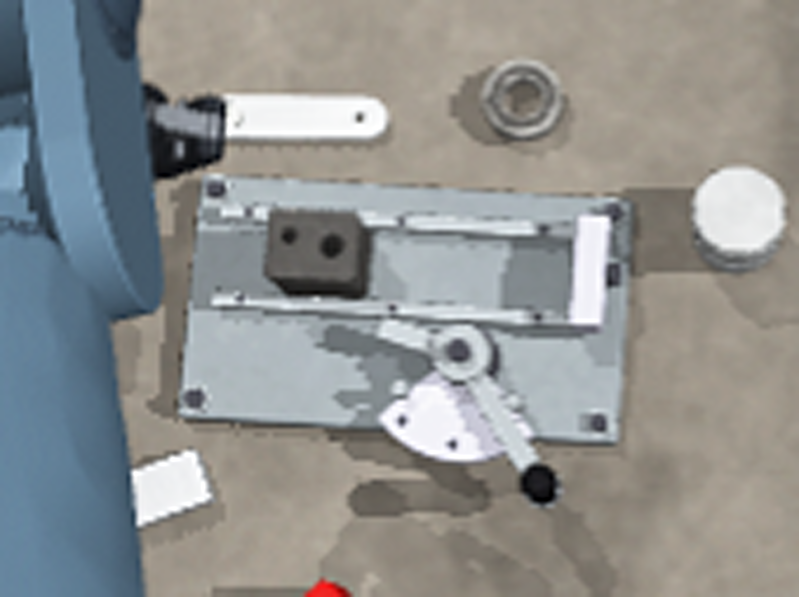

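The crop shows the gripper up-left at (190,130), displaced by its height. The block is at (318,250) and unmoved, and everything else is in place. Now descend behind the block.

```bash
python3 -m handwheel '[{"dp":[0.005,0,0.13],"rot":[0,0,0]},{"dp":[0.005,0,0.26],"rot":[0,0,0]},{"dp":[0.005,0,0.39],"rot":[0,0,0]},{"dp":[0.005,0,0.5],"rot":[0,0,0]},{"dp":[0.005,0,0.553],"rot":[0,0,0]}]'; python3 to.py -100 0 33
python3 - <<'E'
from h import *
s=snap('scene'); save(s,'s2.png',(120,160,290,287),4.7)
E
```

```text
t: 3.05
eef_pos: [0.5881, 0.2617, 0.0327]
tcp_rot: [0.001, 1.0, -0.022, -0.002]
contact_force: [-0.9, 0.1, 0.3]
width: 0.0004
finger_force: 0.0
t 3.05 fix now [-112.9   -0. ] z 32.7 F [-0.9  0.1  0.3] q [ 0.24  0.47  1.67 -0.    1.01  1.86] w 0.0
target [0.588 0.249 0.033] dp [ 0.     0.043 -0.001] rot [ 0.001  0.003 -0.002]
```

View pics/s2.png

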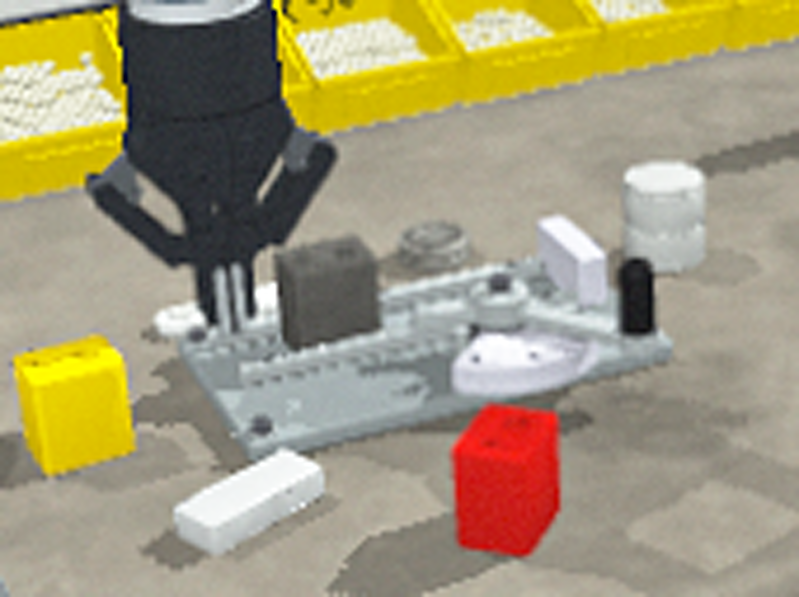

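The shut fingers stand in the channel just behind the block, fingertips at crop (230,330), block at (328,290). Push.

```bash
python3 -m handwheel '[{"dp":[0,0.035,0],"rot":[0,0,0]},{"dp":[0,0.07,0],"rot":[0,0,0]},{"dp":[0,0.1,0],"rot":[0,0,0]},{"dp":[0,0.13,0],"rot":[0,0,0]},{"dp":[0,0.16,0],"rot":[0,0,0]}]';python3 to.py 0 0 33; python3 -m handwheel '[{"dp":[0,0.03,0],"rot":[0,0,0]},{"dp":[0,0.06,0],"rot":[0,0,0]},{"dp":[0,0.09,0],"rot":[0,0,0]},{"dp":[0,0.12,0],"rot":[0,0,0]},{"dp":[0,0.15,0],"rot":[0,0,0]}]'; python3 to.py 0 0 33
```

```text
t: 3.6
eef_pos: [0.5902, 0.2164, 0.0395]
tcp_rot: [-0.002, 1.0, -0.022, 0.004]
contact_force: [-0.3, 5.6, 2.9]
width: -0.0
finger_force: 3.2
t 3.6 fix now [-67.7   4. ] z 39.5 F [-0.3  5.6  2.9] q [0.17 0.42 1.72 0.   0.99 1.78] w -0.0
target [0.583 0.149 0.033] dp [-0.013  0.226  0.021] rot [-0.003 -0.005 -0.001]
t: 4.1
eef_pos: [0.5882, 0.1713, 0.0393]
tcp_rot: [-0.002, 1.0, -0.022, 0.004]
contact_force: [0.7, 5.5, 2.3]
width: 0.0001
finger_force: 3.2
t 4.1 fix now [-22.5   3.9] z 39.3 F [0.7 5.5 2.3] q [0.1  0.39 1.76 0.   0.98 1.71] w 0.0
target [0.583 0.149 0.033] dp [-0.013  0.075  0.021] rot [-0.002 -0.004 -0.001]
```

```bash
python3 -m handwheel '[{"dp":[-0.006,0.025,0.005],"rot":[0,0,0]},{"dp":[-0.006,0.05,0.01],"rot":[0,0,0]},{"dp":[-0.006,0.075,0.01],"rot":[0,0,0]},{"dp":[-0.006,0.09,0.01],"rot":[0,0,0]},{"dp":[-0.006,0.1,0.01],"rot":[0,0,0]}]';python3 to.py 12 0 33
```

```text
t: 4.6
eef_pos: [0.5862, 0.1418, 0.0374]
tcp_rot: [-0.002, 1.0, -0.022, 0.005]
contact_force: [0.6, 9.7, 6.4]
width: 0.0001
finger_force: 4.6
t 4.6 fix now [7.  3.1] z 37.4 F [0.6 9.7 6.4] q [0.05 0.38 1.79 0.   0.97 1.66] w 0.0
target [0.583 0.137 0.033] dp [-0.01   0.017  0.014] rot [-0.003 -0.006 -0.001]
```

```bash
python3 -m handwheel '[{"dp":[0,0.01,0],"rot":[0,0,0]},{"dp":[0,0.02,0],"rot":[0,0,0]},{"dp":[0,0.02,0],"rot":[0,0,0]},{"dp":[0,0.02,0],"rot":[0,0,0]}]';python3 to.py; python3 -m handwheel '[{"dp":[0,0.01,0],"rot":[0,0,0]},{"dp":[0,0.02,0],"rot":[0,0,0]},{"dp":[0,0.02,0],"rot":[0,0,0]},{"dp":[0,0.02,0],"rot":[0,0,0]}]';python3 to.py
python3 - <<'E'
from h import *
s=snap('scene'); save(s,'s3.png',(150,150,290,255),5.7)
E
```

```text
t: 5.0
eef_pos: [0.5858, 0.1367, 0.0374]
tcp_rot: [-0.003, 1.0, -0.022, 0.005]
contact_force: [-1.1, 11.4, 8.1]
width: 0.0002
finger_force: 5.7
t 5.0 fix now [12.1  2.9] z 37.4 F [-1.1 11.4  8.1] q [0.04 0.37 1.79 0.01 0.97 1.65] w 0.0
t: 5.4
eef_pos: [0.5854, 0.1361, 0.0381]
tcp_rot: [-0.007, 1.0, -0.022, 0.005]
contact_force: [-1.0, 33.1, 9.6]
width: 0.0002
finger_force: 16.6
t 5.4 fix now [12.8  2.6] z 38.1 F [-1.  33.1  9.6] q [0.03 0.37 1.79 0.02 0.97 1.64] w 0.0
```

View pics/s3.png

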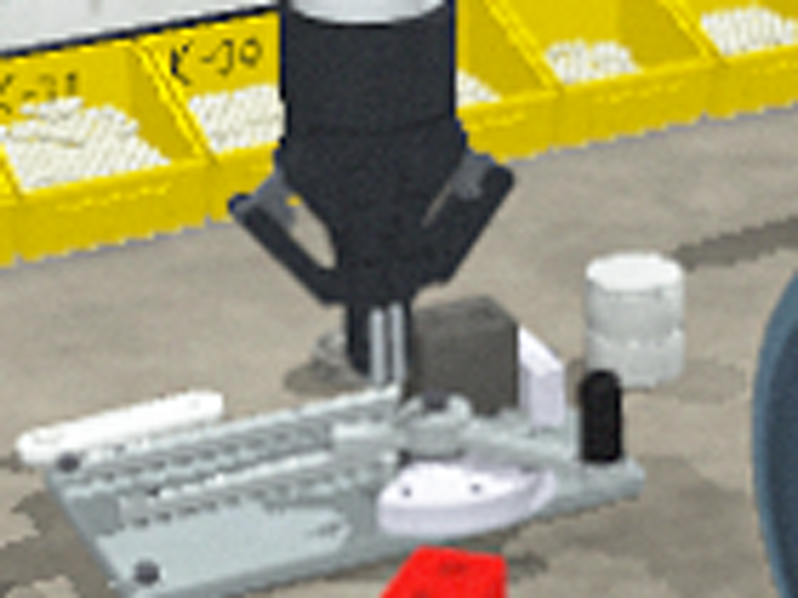

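The block sits against the end stop at crop (468,350) and the contact force rose sharply at the predicted position. Back off, then up and over to the far side of the knob.

```bash
python3 -m handwheel '[{"dp":[0,-0.02,0],"rot":[0,0,0]},{"dp":[0,-0.05,0],"rot":[0,0,0]},{"dp":[0,-0.1,0],"rot":[0,0,0]},{"dp":[0,-0.1,0],"rot":[0,0,0]},{"dp":[0,-0.1,0],"rot":[0,0,0]}]'; python3 -m handwheel '[{"dp":[0,0,-0.1],"rot":[0,0,0]},{"dp":[0,0,-0.25],"rot":[0,0,0]},{"dp":[0,0,-0.4],"rot":[0,0,0]},{"dp":[0,0,-0.4],"rot":[0,0,0]}]'; python3 to.py 108 -112.5 145;  python3 - <<'E'
from h import *
d=np.load('fix.npz');s=snap('scene'); o,M=d['o'],d['M']
save(s,'s4.png',(170,170,290,260),6.5)
c=np.array([(x,y,62) for x in(27,73) for y in(-18,18)])/1000
print(proj(s,np.c_[c[:,:2]@M.T+o,c[:,2]]).round(1), (proj(s,np.c_[c[:,:2]@M.T+o,c[:,2]])-[170,170])*6.5)
E
```

```text
t: 5.95
eef_pos: [0.5833, 0.1587, 0.0325]
tcp_rot: [0.0, 1.0, -0.021, 0.0]
contact_force: [0.3, 0.5, -0.1]
width: 0.0002
finger_force: 0.0
t: 6.35
eef_pos: [0.5879, 0.1586, 0.1603]
tcp_rot: [-0.001, 1.0, -0.021, 0.007]
contact_force: [1.0, 0.6, 0.8]
width: -0.0
finger_force: 0.0
t 6.35 fix now [-9.8  4.1] z 160.3 F [1.  0.6 0.8] q [ 0.08  0.21  1.73 -0.    1.18  1.69] w -0.0
target [0.466 0.046 0.145] dp [-0.389  0.393  0.045] rot [-0.001 -0.009 -0.001]
[[224.3 209.4]
 [218.6 204.3]
 [241.2 205.7]
 [235.2 200.7]] [[353.00241338 256.1109503 ]
 [316.12684255 222.70968757]
 [462.89213781 231.88444459]
 [423.88674065 199.63612107]]
```

View pics/s4.png

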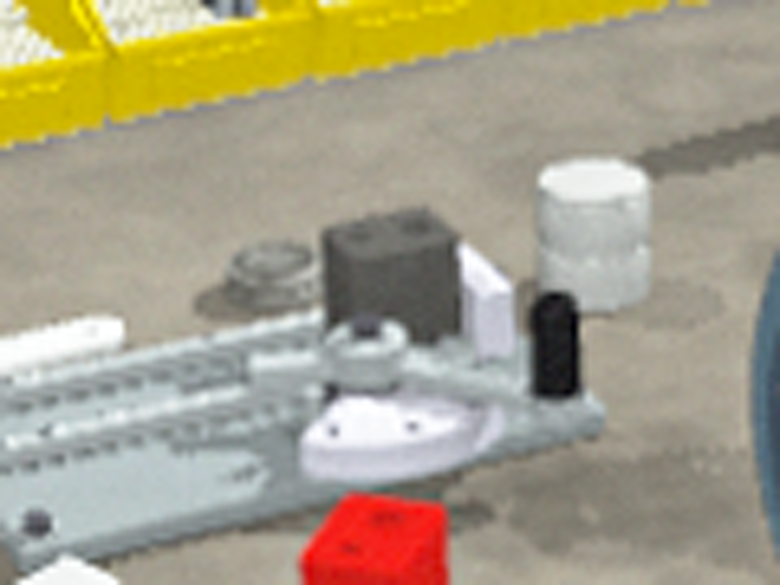

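The block is flush against the end stop (contact line at crop x≈462) and upright, with the lever still open. Move to the far side of the knob.

```bash
python3 -m handwheel '[{"dp":[-0.1,0.1,0.01],"rot":[0,0,0]},{"dp":[-0.2,0.2,0.02],"rot":[0,0,0]},{"dp":[-0.3,0.3,0.03],"rot":[0,0,0]},{"dp":[-0.389,0.393,0.045],"rot":[0,0,0]},{"dp":[-0.389,0.393,0.045],"rot":[0,0,0]}]'; python3 -m handwheel '[{"dp":[0,0,0],"rot":[0,0,0]}]'; python3 to.py 108 -112.5 47
```

```text
t: 6.9
eef_pos: [0.4569, 0.0443, 0.1356]
tcp_rot: [-0.0, 1.0, -0.023, -0.003]
contact_force: [0.5, -0.0, -0.2]
width: -0.0001
finger_force: 0.0
t: 7.0
eef_pos: [0.4606, 0.0454, 0.1378]
tcp_rot: [-0.0, 1.0, -0.022, -0.001]
contact_force: [-0.3, 0.5, -0.3]
width: -0.0002
finger_force: 0.0
t 7.0 fix now [ 108.6 -118.3] z 137.8 F [-0.3  0.5 -0.3] q [-0.15 -0.09  2.1   0.    1.14  1.47] w -0.0
target [0.466 0.046 0.047] dp [ 0.02  -0.002  0.303] rot [-0.     0.001 -0.001]
```

```bash
python3 -m handwheel '[{"dp":[0.02,0,0.1],"rot":[0,0,0]},{"dp":[0.02,0,0.2],"rot":[0,0,0]},{"dp":[0.02,0,0.303],"rot":[0,0,0]},{"dp":[0.02,0,0.303],"rot":[0,0,0]},{"dp":[0.02,0,0.303],"rot":[0,0,0]}]'; python3 to.py 93 -112.5 47
python3 - <<'E'
from h import *
s=snap('scene'); save(s,'s5.png',(170,170,290,260),6.5)
E
```

```text
t: 7.5
eef_pos: [0.468, 0.0461, 0.048]
tcp_rot: [-0.0, 1.0, -0.021, -0.001]
contact_force: [-0.9, -0.1, 0.3]
width: -0.0004
finger_force: 0.0
t 7.5 fix now [ 107.6 -111. ] z 48.0 F [-0.9 -0.1  0.3] q [-0.14  0.09  2.11  0.    0.94  1.47] w -0.0
target [0.467 0.061 0.047] dp [-0.005 -0.049  0.003] rot [-0.     0.001  0.   ]
```

View pics/s5.png

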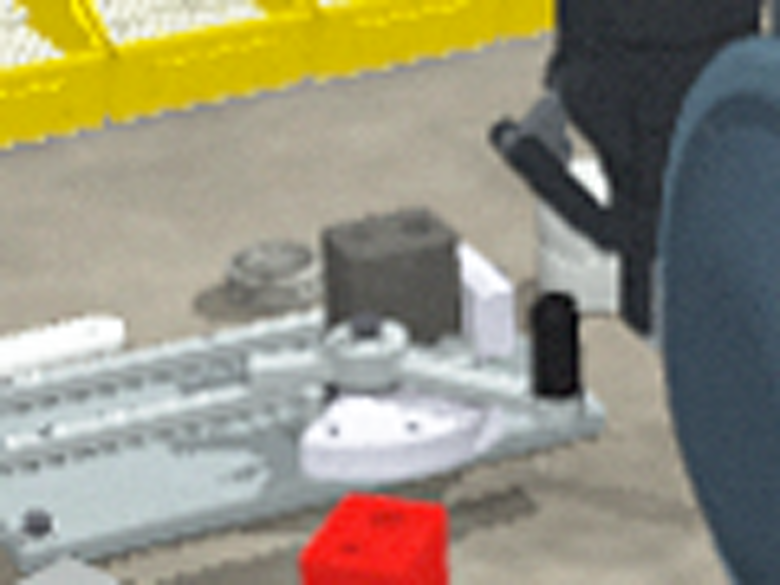

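The fingertips (crop (640,320)) stand right of the knob (555,345). Now push the knob along its arc.

```bash
python3 -m handwheel '[{"dp":[-0.005,-0.06,0],"rot":[0,0,0]},{"dp":[-0.02,-0.095,0],"rot":[0,0,0]},{"dp":[-0.037,-0.125,0],"rot":[0,0,0]},{"dp":[-0.047,-0.16,0],"rot":[0,0,0]},{"dp":[-0.053,-0.194,0],"rot":[0,0,0]}]'; python3 to.py 28.6 -126 48
```

```text
t: 8.05
eef_pos: [0.4551, 0.1051, 0.0496]
tcp_rot: [-0.0, 1.0, -0.021, 0.001]
contact_force: [0.9, 0.5, 0.6]
width: -0.0001
finger_force: 0.0
t 8.05 fix now [  49.2 -126.4] z 49.6 F [0.9 0.5 0.6] q [-0.02  0.08  2.12  0.    0.94  1.6 ] w -0.0
target [0.456 0.126 0.048] dp [ 0.001 -0.069  0.005] rot [-0.    -0.002 -0.   ]
```

```bash
python3 -m handwheel '[{"dp":[0.001,-0.035,0],"rot":[0,0,0]},{"dp":[0.001,-0.069,0],"rot":[0,0,0]},{"dp":[0.008,-0.1,0],"rot":[0,0,0]},{"dp":[0.023,-0.135,0],"rot":[0,0,0]},{"dp":[0.023,-0.135,0],"rot":[0,0,0]}]'; python3 to.py -12 -107 48
```

```text
t: 8.55
eef_pos: [0.4635, 0.1459, 0.0483]
tcp_rot: [-0.0, 1.0, -0.021, 0.001]
contact_force: [0.4, -0.5, 0.7]
width: -0.0003
finger_force: 0.0
t 8.55 fix now [   8.1 -119.7] z 48.3 F [ 0.4 -0.5  0.7] q [0.07 0.12 2.08 0.   0.94 1.68] w -0.0
target [0.477 0.165 0.048] dp [ 0.042 -0.067  0.001] rot [-0.    -0.001  0.001]
```

```bash
python3 -m handwheel '[{"dp":[0.02,-0.03,0],"rot":[0,0,0]},{"dp":[0.042,-0.067,0],"rot":[0,0,0]},{"dp":[0.042,-0.067,0],"rot":[0,0,0]},{"dp":[0.042,-0.067,0],"rot":[0,0,0]}]'; python3 to.py
python3 - <<'E'
from h import *
s=snap('scene'); save(s,'s6.png',(150,150,290,255),5.7)
E
```

```text
t: 8.95
eef_pos: [0.4768, 0.1648, 0.048]
tcp_rot: [-0.0, 1.0, -0.021, 0.0]
contact_force: [0.2, 0.1, 0.3]
width: -0.0001
finger_force: 0.0
t 8.95 fix now [ -11.4 -107.2] z 48.0 F [0.2 0.1 0.3] q [0.11 0.16 2.03 0.   0.95 1.72] w -0.0
```

View pics/s6.png

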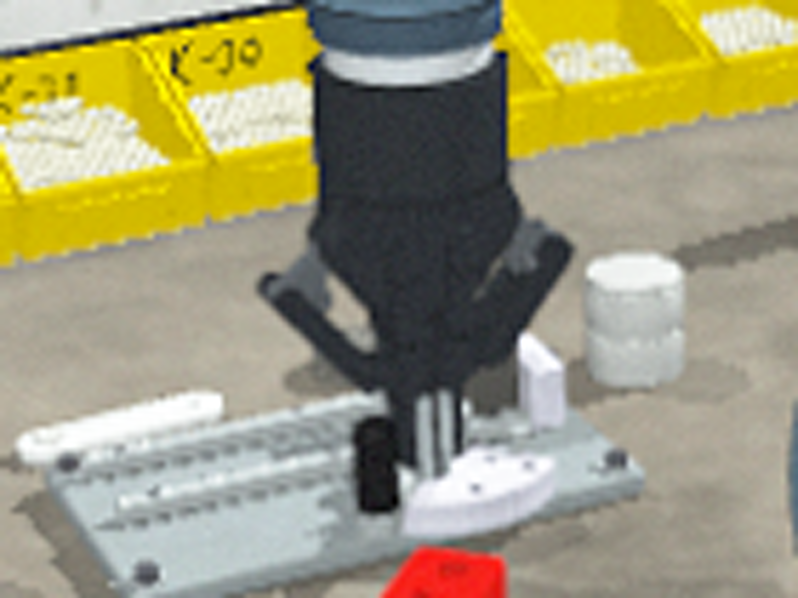

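The knob has swung to the left at crop (375,465), just ahead of the fingers. One gentle nudge to feel the stop, then back off and check the angle.

```bash
python3 -m handwheel '[{"dp":[0,-0.01,0],"rot":[0,0,0]},{"dp":[0,-0.015,0],"rot":[0,0,0]},{"dp":[0,-0.015,0],"rot":[0,0,0]}]'; python3 -m handwheel '[{"dp":[0,0.03,0],"rot":[0,0,0]},{"dp":[0,0.06,0],"rot":[0,0,0]},{"dp":[0,0.06,-0.1],"rot":[0,0,0]},{"dp":[0,0.06,-0.25],"rot":[0,0,0]},{"dp":[0,0.06,-0.4],"rot":[0,0,0]}]'; python3 -m handwheel '[{"dp":[-0.1,0.15,-0.05],"rot":[0,0,0]},{"dp":[-0.2,0.3,-0.05],"rot":[0,0,0]},{"dp":[-0.2,0.45,-0.05],"rot":[0,0,0]},{"dp":[-0.2,0.6,-0.05],"rot":[0,0,0]},{"dp":[-0.2,0.75,-0.05],"rot":[0,0,0]}]'; python3 -m handwheel '[{"dp":[0,0.1,0],"rot":[0,0,0]},{"dp":[0,0.1,0],"rot":[0,0,0]},{"dp":[0,0.1,0],"rot":[0,0,0]}]'
python3 - <<'E'
from h import *
d=np.load('fix.npz'); o,M=d['o'],d['M']
s=snap('top'); save(s,'t7.png',(150,155,290,260),5.7)
for a in (-92,-130): 
    p=np.array([19+80*np.cos(np.radians(a)),-47+80*np.sin(np.radians(a))])/1000
    print(a,(proj(s,[*(M@p+o),.078])[0]-[150,155])*5.7)
E
```

```text
t: 9.3
eef_pos: [0.4766, 0.1656, 0.048]
tcp_rot: [0.004, 1.0, -0.02, -0.0]
contact_force: [-0.9, -17.2, 1.7]
width: -0.0001
finger_force: 8.7
t: 9.8
eef_pos: [0.4749, 0.1506, 0.1688]
tcp_rot: [-0.0, 1.0, -0.021, -0.001]
contact_force: [0.6, 0.4, 0.6]
width: -0.0003
finger_force: 0.0
t: 10.3
eef_pos: [0.4056, -0.0732, 0.1834]
tcp_rot: [0.0, 1.0, -0.021, 0.001]
contact_force: [0.7, 0.0, -0.2]
width: 0.0003
finger_force: 0.0
t: 10.6
eef_pos: [0.4047, -0.1018, 0.1829]
tcp_rot: [-0.0, 1.0, -0.022, 0.0]
contact_force: [0.5, 1.1, -0.1]
width: -0.0
finger_force: 0.0
-92 [354.57872412 581.24539945]
-130 [237.2389057  527.67390961]
```

View pics/t7.png

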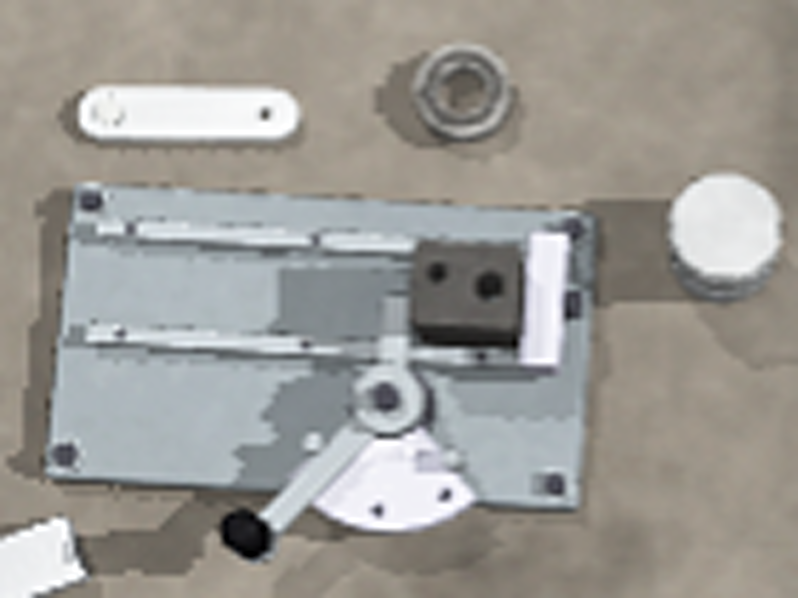

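The knob at crop (243,532) is where a fully locked lever should put it. The nose stands across the channel behind the block, which is flush on the stop, and nothing else has moved. Handing in.

```bash
python3 -c "
from rig import workorder
print(workorder.close_job())"
```

```text
the job is handed in; nothing more can be done
None
```

The job is handed in: the last picture shows the block flush against the end stop, the lever at its second stop with the nose closed behind the block, and nothing else on the bench moved (no verdict was returned).

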